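# Space and press home the last diffuser tile

## Task

Finish the row of wooden sound-diffuser tiles on the plywood board: take the loose teal tile by its raised block, turn it so that its edge with the white strip faces the metal fence, and set it down between the two fixed tiles, centred on the pencil line and squarely at or just short of the fence, and let go of it. Only then slide the orange spacer, narrow foot down and lengthwise between the tiles, into whichever of the two gaps beside the teal tile is wide enough, until it stands on the board, without pushing the tile off its line. Finally press the teal tile flush against the fence, still on its line, and finish while holding it firmly pressed there, without letting go; leave everything else on the table where it is.

Things in the scene. Friction and masses are not known exactly. Their poses are not given: they have to be found in the camera images.
- board: pale plywood assembly board, fixed, 130 (x) x 240 (y) x 12 mm; origin at the centre of its underside, on the table (its top is 12 mm up). +x points to its far edge with the fence; a short black pencil line at y = 0 on its near part (and across the fence's top) marks the loose tile's centre line. When pressed flush the teal tile's centre is at x = +13, y = 0 mm. Beside it the gaps are about 20 mm (towards the cut tile) and 10 mm (towards the full tile).
- fence: aluminium bar fixed along the board's far edge, 14 (x) x 240 (y) x 26 mm high above the board's top; origin at the centre of its underside on the board's top, 58 mm along the board's +x; its near face is 7 mm on the -x side of its origin, at board x = +51 mm. Axes as the board's.
- full_tile: natural brown wood diffuser tile fixed on the board against the fence: base 76 (x) x 64 (y) x 26 mm high, with a raised block 28 x 28 mm on its middle, reaching 54 mm in all; origin at the centre of its underside on the board's top, 74 mm to one side (+y or -y) of the board's centre line; axes as the board's.
- cut_tile: like the full tile but cut narrower: base 76 (x) x 44 (y) x 26 mm high, raised block 28 (x) x 20 (y) mm, 54 mm in all; fixed against the fence 74 mm to the other side of the centre line, so that the gap beside it is the wide one; origin at the centre of its underside; axes as the board's.
- tile: the loose teal tile, about 0.15 kg: base 76 (x) x 64 (y) x 26 mm high with a raised square block 28 x 28 x 28 mm on its middle (54 mm in all), to be gripped by that block; origin at the centre of its underside, z up; a white strip on top along its +x edge marks the edge that goes to the fence. It slides on the board with light friction and can be pressed to the fence by its near edge (about 40 mm of bare board lies before it) or by its block.
- tile_center (a point): centre of the teal tile, half-way up (27 mm above its underside); axes as the tile's.
- tile_strip (a point): middle of the teal tile's edge face with the white strip: 38 mm along the tile's +x, 13 mm above its underside.
- spacer_center (a point): centre of the orange plastic spacer, about 0.06 kg, half-way up (32 mm above its foot): an upright plate 44 (x, length) x 16 (y, thickness) x 64 mm high (z), standing on its foot, which tapers to 12 mm thick over the lowest 10 mm. The two ends are alike.
- tape: yellow tape measure, 62 x 34 x 56 mm; a bystander, origin under its centre.
- mug: white mug, 80 mm across, 92 mm high; a bystander, origin under its centre.
- glue: white glue bottle with an orange cap, 60 mm across, 170 mm high; a bystander, origin under its centre.
- spare_tile: a spare natural brown wood tile of the full tile's size, loose on the table; a bystander, origin under its centre.
- drum_key: small steel T-shaped drum key lying flat, 50 mm wide, 12 mm high; a bystander, origin under its crossbar.
Not all that is in view belongs to the job. Of the things that look like the part that bears spacer_center, the middle-sized one is meant.

How it is judged:
By the outcome, as a careful person would: the job done as asked, in the order asked, and still so for the second after the job is handed in, while the arm keeps its last pose, push and grip.
It also fails if it takes over 72 s, if anything falls off the work surface, if the arm or the gripper's body presses on something with over 40 N, if the wrist force passes 120 N, or if a joint passes its speed limit or range.

## Robot

A 6-joint arm with a two-finger parallel gripper is mounted at the origin on the work surface. World frame = base frame: x ahead of the robot, y to its left, z up, the work surface at z = 0. Lengths are in m, angles in degrees, forces in N, time in s.
With the tool pointing down it reaches from about 0.25 to 0.775 m from the base axis. Payload 8.9 kg.
Tool frame: the origin (TCP) lies at the very end of the fingers, on their centre line; the grasp point (between the pads) lies manip.grip_point_offset behind it (manip.grip_point_offset is the distance from the TCP to the grasp point, in m); z points along the fingers, y is the line along which they close (so a half turn about z gives the same grasp; the last joint's range is limited). The gripper opens to 85 mm and grips with 20 to 120 N. Pads are 22 mm wide; open, the fingers measure 114 mm over their backs; the gripper's body (76 mm by 85 mm) begins 54 mm behind the grasp point. The pads swing forward as they close: fully open they stand 13 mm farther back than shut.
Start: joints at [-79.028, 16.656, -8.789, 64.555, 0, 82.019], TCP at [0.171, -0.497, 0.231] pointing down, gripper open.
Joint ranges: [-144.48, 144.48], [-52.06, 99.96], [-74.48, 78.29], [-112.23, 115.85], [-86.99, 84.42], [-180, 180]. Speed limits (degrees/s): [127.2, 127.2, 159.86, 180, 180, 180].

## Interface

Orientations are given as [roll, pitch, yaw] about the fixed x, y, z axes, in that order (R = Rz(yaw) Ry(pitch) Rx(roll)).
In Python, from workcell import get_obs, cams, ticket, manip gives the robot as it stands.
- The arm moves only by the tool arm_command, never from a script. Its argument "increments" is a list of rows, each an object of numbers: "fingers": the opening, from 0 (shut) to 1 (fully open); "x", "y", "z": the shift along the tool's x, y, z each as a share of 0.8 m, from -1 to 1; "wx", "wy", "wz": the turn, a rotation vector about the tool's x, y, z each as a share of 180 degrees, from -1 to 1. A call has 1 to 12 rows; each row is the pose to reach, as a shift and turn from the pose commanded when the call began, along the tool's axes at that moment, turning the shorter way round; what a row does not reach only later rows make up. A row lasts 1/12 s, in which the tool goes at most 41.7 mm and 7.16 degrees, less where a joint would pass 70% of its speed; a pose out of reach is approached as far as the arm can. A call with a number of a shift or a turn outside -1 to 1 is refused whole. A call with a gripper value outside its range is refused whole. The fingers move at their own pace and stop on an object; the grip force is fixed at half the most. Time passes only in rows, so rows that repeat a pose let the fingers close. It gives the time, the measured TCP pose, the force, the opening and the grip force at its end, in the units of the state.
- get_obs(): the state, without advancing time (a new reading comes with each control period).
- cams.capture(name): name is "scene" or "top" or "wrist"; returns a dict with "color" (480x640x3 uint8, red, green, blue), "z_map" (480x640 float32, m along the optical axis (not along the pixel's ray), 0 where there is no reading), "mtx" (3x3 intrinsics, pixels), "R" (3x3) and "t" (3): a world point X has camera coordinates R X + t. Camera axes: x right, y down, z forward; pixel columns grow to the right and rows downward; lengths in m; the calibration is good to about 2 mm. A picture is of the moment at which its call begins.
- ticket.hand_in(): hands the job in; it is judged then, once.
The state is a dict: "clock": time; "joint_positions": joint angles; "dq": joint speeds; "tau": joint torques, N m; "tcp_pos": TCP position; "tcp_rot": TCP orientation; "contact_force": force on the tool from outside, world axes, zero at the start; "wrist_torque": the same for the moment, N m; "finger_gap": opening from 0.0 (shut) to 1.0 (fully open); "grip_force": force on a finger pad.
Only numpy, scipy, OpenCV 4.12 (cv2) and the standard library are available. Lean on these libraries where they do the work, as an engineer would, in place of code of your own. Each camera call takes 0.05 s, during which the arm holds its last target. There are 200 camera calls.

## Working session

There is one attempt and no reset: what is moved stays moved. The work goes in short steps, Python scripts to look and compute and a tool call to move; the robot and the scene stay as the last step left them, time stands still between calls to the robot, and variables do not carry over. Pictures are saved under pics/ and viewed, at most 10 in all, crops included, and the job is handed in when it is done.

Besides the shell and the picture viewer there is one more tool, called after ">>>" as name(argument=value, ...), one argument or row to a line, values as JSON. arm_command: Moves the arm, as the interface text tells. Its arguments: {"type":"object","properties":{"increments":{"type":"array"}},"required":["increments"]}

```bash
mkdir -p pics; ls
python3 - <<'E'
from workcell import get_obs, cams, ticket, manip
import cv2,numpy as np
print(get_obs()); print(manip.grip_point_offset)
for n in ("scene","top"):
    c=cams.capture(n); cv2.imwrite(f"pics/{n}0.png",c["color"][:,:,::-1]); np.savez(f"{n}0.npz",**c); print(n,c["mtx"],c["R"],c["t"])
E
```

```text
pics
{'clock': 0.0, 'joint_positions': array([-7.90280394e+01,  1.66886578e+01, -8.82948317e+00,  6.45553189e+01,
       -6.48679937e-04,  8.20169173e+01]), 'dq': array([-0.08394484,  0.04873132,  0.07689709,  0.02561261, -0.10429273,
        0.02489845]), 'tau': array([ 4.73184573e-04, -5.37137997e+01,  3.31376266e+01,  1.56797783e-02,
       -2.70142000e-04,  9.21587286e-06]), 'tcp_pos': array([ 0.17043621, -0.49611244,  0.23074509]), 'tcp_rot': array([-1.79927162e+02, -9.55977029e-03,  1.89550377e+01]), 'contact_force': array([ 0.56649555, -0.64819346,  0.050314  ]), 'wrist_torque': array([-0.03428503,  0.00174972,  0.00098341]), 'grip_force': 0.0, 'finger_gap': 0.998865411107819}
0.0187
scene [[541.84520403   0.         314.41506308]
 [  0.         541.84520403 223.03116792]
 [  0.           0.           1.        ]] [[ 0.8184422   0.57456177 -0.00557955]
 [ 0.47201167 -0.67783728 -0.56368573]
 [-0.3276543   0.45871058 -0.8259705 ]] [-0.4739008  -0.20303152  1.4155485 ]
top [[435.08340596   0.         310.87619988]
 [  0.         435.08340596 242.06014536]
 [  0.           0.           1.        ]] [[ 0.01607593 -0.99985287 -0.00598421]
 [-0.99649182 -0.01552969 -0.08223671]
 [ 0.08213167  0.00728525 -0.99659486]] [0.01497024 0.53786783 1.17279647]
```

View pics/top0.png

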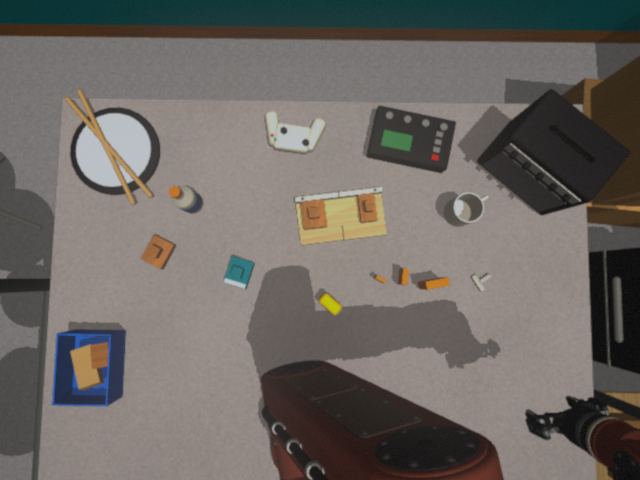

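View pics/scene0.png

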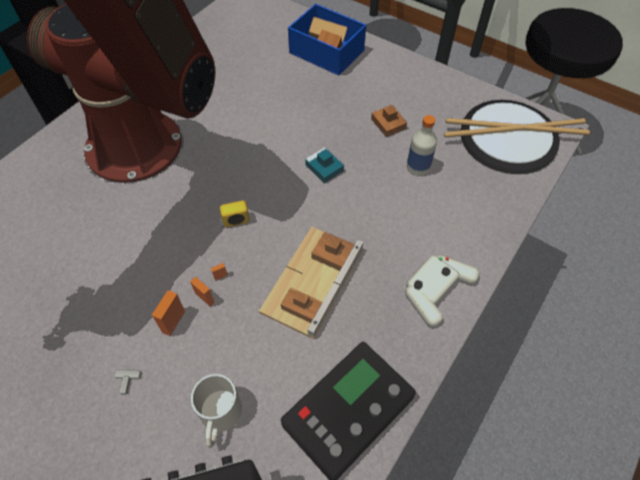

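The top view shows the board at (340,215), with the full tile on the left (+y) and the cut tile on the right (-y), so the wide gap is on the -y side. The teal tile is at (238,271) with its strip facing the robot. The three orange pieces are at (380,278), (404,275) and (436,283), and the one at (404,275) is the middle-sized one. The scene view agrees.

```bash
cat > h.py <<'E'
import numpy as np,cv2
from workcell import get_obs,cams,manip
def cap(n,save=None):
    c=cams.capture(n)
    if save: cv2.imwrite(f"pics/{save}.png",c["color"][:,:,::-1]); np.savez(f"{save}.npz",**c)
    return c
def cloud(c):
    v,u=np.mgrid[0:480,0:640]; z=c["z_map"]; K=c["mtx"]
    P=np.stack([(u-K[0,2])/K[0,0]*z,(v-K[1,2])/K[1,1]*z,z],-1)
    W=(P-c["t"])@c["R"]; W[z==0]=np.nan
    return W
def ray(c,px,h):
    px=np.atleast_2d(px).astype(float); K=c["mtx"]
    d=np.c_[(px-K[[0,1],[2,2]])/K[0,0],np.ones(len(px))]@c["R"]; o=-c["R"].T@c["t"]
    return o+d*((h-o[2])/d[:,2])[:,None]
def blobs(m,amin):
    n,l,s,ce=cv2.connectedComponentsWithStats(m.astype(np.uint8))
    return [l==i for i in range(1,n) if s[i,4]>=amin]
def hsv(c): return cv2.cvtColor(c["color"],cv2.COLOR_RGB2HSV)
def rect(P): # P Nx2 in m -> centre, sizes mm, angle
    (x,y),(w,h),a=cv2.minAreaRect((P*1000).astype(np.float32)); return np.round([x,y,w,h,a],1)
E
python3 - <<'E'
from h import *
for n in ("top","scene"):
    c=dict(np.load(n+"0.npz")); W=cloud(c); H=hsv(c); print(n)
    ok=np.isfinite(W[...,2])&(W[...,0]>.2)&(W[...,0]<.75)&(np.abs(W[...,1])<.6)
    for name,lo,hi in (("teal",(85,80,30),(100,255,255)),("orange",(5,190,90),(14,255,255)),("wood",(15,60,120),(25,180,255)),("yellow",(26,200,100),(32,255,255))):
        for b in blobs((cv2.inRange(H,lo,hi)>0)&ok,15):
            P=W[b]; v,u=np.nonzero(b)
            print(name,b.sum(),"px",int(u.mean()),int(v.mean()),"z",np.round(np.percentile(P[:,2],[2,50,98])*1000),rect(P[:,:2]))
E
```

```text
top
teal 531 px 238 269 z [17. 27. 57.] [459.1 219.9  66.2  61.7  74.3]
wood 225 px 123 183 z [27. 39. 44.] [691.8 543.1 133.2  13.5  28.1]
wood 214 px 136 179 z [ 2. 38. 44.] [703.  508.6 130.7  12.5  42.4]
wood 2324 px 343 223 z [ 7. 12. 36.] [604.6 -59.6 117.4 243.5   7.8]
wood 31 px 337 307 z [-3. 12. 54.] [362.1 -42.7  38.2  35.8  55.1]
wood 17 px 323 305 z [49. 54. 56.] [366.2 -13.4  45.3   8.3  36.6]
wood 153 px 88 358 z [69. 80. 98.] [229.1 582.7  57.2  39.7   6.7]
yellow 195 px 330 304 z [51. 56. 60.] [371.6 -30.8  54.   25.6  50.5]
scene
teal 677 px 325 165 z [ 9. 26. 56.] [456.8 218.1  67.5  75.5  73.4]
orange 61 px 428 119 z [166. 170. 174.] [647.2 354.7  20.3  23.8  14.2]
wood 38 px 328 30 z [77. 84. 96.] [220.5 585.8  36.8  30.4  16.1]
wood 202 px 469 121 z [-0. 38. 44.] [688.4 555.  124.5  59.9  20.9]
wood 207 px 467 131 z [-3. 38. 43.] [696.1 522.4 136.2  57.2  42.9]
wood 134 px 232 208 z [-3. 51. 57.] [357.  -18.3  61.1  80.9  52.8]
wood 3155 px 299 282 z [ 6. 11. 17.] [603.7 -55.4 120.6 250.6   7.6]
```

```bash
cat >> h.py <<'E'
def plan(x,y,z,yaw,pos=None,yaw0=None):
    o=get_obs(); p=o["tcp_pos"] if pos is None else np.array(pos); a=o["tcp_rot"][2] if yaw0 is None else yaw0
    r=np.radians(a); d=np.array([x,y,z])-p
    t=np.array([np.cos(r)*d[0]+np.sin(r)*d[1],np.sin(r)*d[0]-np.cos(r)*d[1],-d[2]])/.8
    print("xyz",np.round(t,4),"wz",round(-(yaw-a)/180,4),"rows",np.linalg.norm(d)/.0417,abs(yaw-a)/7.16)
E
python3 - <<'E'
from h import *
plan(.50,-.08,.36,80)
E
```

```text
xyz [ 0.5586 -0.3582 -0.1615] wz -0.3391 rows 13.101715180546313 8.525902471949584
```

>>> arm_command(
  increments=[
    {"x": 0.2,"y": -0.13,"z": -0.1615,"wz": -0.34,"fingers": 1},
    {"x": 0.2,"y": -0.13,"z": -0.1615,"wz": -0.34,"fingers": 1},
    {"x": 0.2,"y": -0.13,"z": -0.1615,"wz": -0.34,"fingers": 1},
    {"x": 0.2,"y": -0.13,"z": -0.1615,"wz": -0.34,"fingers": 1},
    {"x": 0.5586,"y": -0.3582,"z": -0.1615,"wz": -0.34,"fingers": 1},
    {"x": 0.5586,"y": -0.3582,"z": -0.1615,"wz": -0.34,"fingers": 1},
    {"x": 0.5586,"y": -0.3582,"z": -0.1615,"wz": -0.34,"fingers": 1},
    {"x": 0.5586,"y": -0.3582,"z": -0.1615,"wz": -0.34,"fingers": 1},
    {"x": 0.5586,"y": -0.3582,"z": -0.1615,"wz": -0.34,"fingers": 1},
    {"x": 0.5586,"y": -0.3582,"z": -0.1615,"wz": -0.34,"fingers": 1},
    {"x": 0.5586,"y": -0.3582,"z": -0.1615,"wz": -0.34,"fingers": 1},
    {"x": 0.5586,"y": -0.3582,"z": -0.1615,"wz": -0.34,"fingers": 1},
  ],
)

```text
schema error: expected keys fingers, x, y, z, wx, wy, wz
```

>>> arm_command(
  increments=[
    {"x": 0,"y": 0,"z": 0},
    {"x": 0,"y": 0,"z": 0},
  ],
)

```text
schema error: expected keys fingers, x, y, z, wx, wy, wz
```

Run:
```python
from h import *
c=cap("wrist","w1"); print(c["R"],c["t"],-c["R"].T@c["t"],get_obs()["tcp_pos"],get_obs()["tcp_rot"])
```

```text
[[ 0.32458766 -0.94585309 -0.00218797]
 [-0.90710987 -0.31194581  0.28256239]
 [-0.26794504 -0.08973153 -0.95924643]] [-0.5245794  -0.03674687  0.38024026] [ 0.23882205 -0.47351854  0.37397963] [ 0.17043327 -0.49623676  0.23088389] [-1.79945677e+02 -6.03105998e-03  1.89515347e+01]
```

View pics/w1.png

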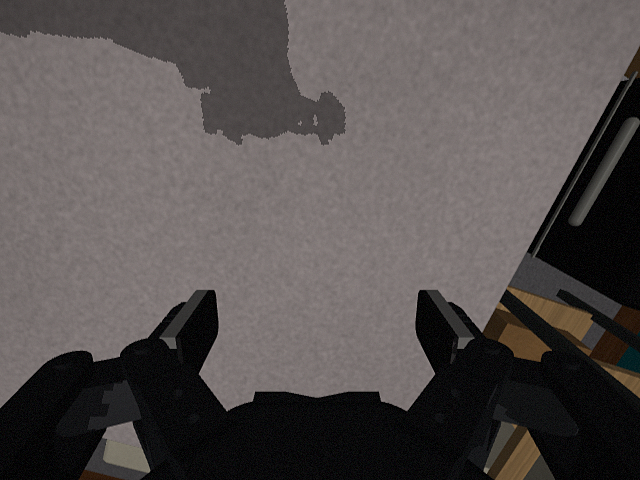

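The wrist image shows bare table, with the fingers in the lower half (rows above 290). The rows need every key, so no motion happened yet. I'll resend them complete and leave out the turn, for a better view of the board.

>>> arm_command(
  increments=[
    {"x": 0.2,"y": -0.13,"z": -0.16,"wx": 0,"wy": 0,"wz": 0,"fingers": 1},
    {"x": 0.2,"y": -0.13,"z": -0.16,"wx": 0,"wy": 0,"wz": 0,"fingers": 1},
    {"x": 0.2,"y": -0.13,"z": -0.16,"wx": 0,"wy": 0,"wz": 0,"fingers": 1},
    {"x": 0.2,"y": -0.13,"z": -0.16,"wx": 0,"wy": 0,"wz": 0,"fingers": 1},
    {"x": 0.56,"y": -0.36,"z": -0.16,"wx": 0,"wy": 0,"wz": 0,"fingers": 1},
    {"x": 0.56,"y": -0.36,"z": -0.16,"wx": 0,"wy": 0,"wz": 0,"fingers": 1},
    {"x": 0.56,"y": -0.36,"z": -0.16,"wx": 0,"wy": 0,"wz": 0,"fingers": 1},
    {"x": 0.56,"y": -0.36,"z": -0.16,"wx": 0,"wy": 0,"wz": 0,"fingers": 1},
    {"x": 0.56,"y": -0.36,"z": -0.16,"wx": 0,"wy": 0,"wz": 0,"fingers": 1},
    {"x": 0.56,"y": -0.36,"z": -0.16,"wx": 0,"wy": 0,"wz": 0,"fingers": 1},
    {"x": 0.56,"y": -0.36,"z": -0.16,"wx": 0,"wy": 0,"wz": 0,"fingers": 1},
    {"x": 0.56,"y": -0.36,"z": -0.16,"wx": 0,"wy": 0,"wz": 0,"fingers": 1},
  ],
)

```text
clock: 1.15
tcp_pos: [0.4629, -0.1253, 0.354]
tcp_rot: [180.0, -0.0, 19.0]
contact_force: [0.6, -1.5, 0.9]
finger_gap: 1.001
grip_force: 0.0
```

>>> arm_command(
  increments=[
    {"x": 0,"y": 0,"z": 0,"wx": 0,"wy": 0,"wz": 0,"fingers": 1},
    {"x": 0,"y": 0,"z": 0,"wx": 0,"wy": 0,"wz": 0,"fingers": 1},
    {"x": 0,"y": 0,"z": 0,"wx": 0,"wy": 0,"wz": 0,"fingers": 1},
  ],
)

```text
clock: 1.4
tcp_pos: [0.4618, -0.1272, 0.3534]
tcp_rot: [-180.0, 0.0, 19.0]
contact_force: [-1.1, 0.1, -0.5]
finger_gap: 0.998
grip_force: 0.0
```

Run:
```python
from h import *
c=cap("wrist","w2"); print(get_obs()["clock"],get_obs()["tcp_pos"],get_obs()["tcp_rot"],c["mtx"])
```

```text
1.45 [ 0.4615666  -0.12783038  0.35346928] [-1.79985117e+02  4.32957564e-02  1.89277049e+01] [[337.33113374   0.         316.47161737]
 [  0.         337.33113374 233.18480925]
 [  0.           0.           1.        ]]
```

View pics/w2.png

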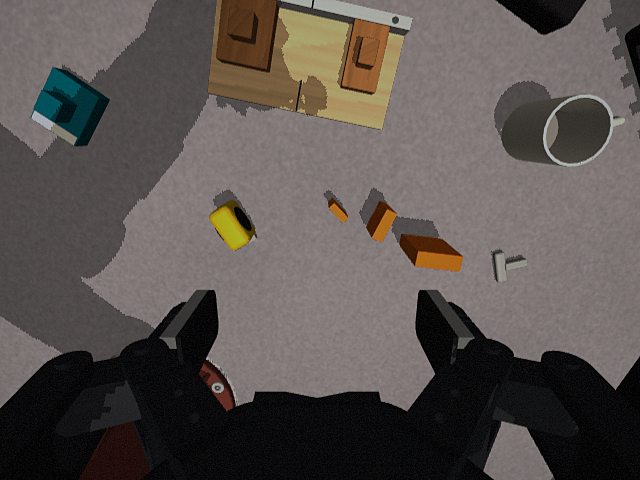

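The wrist view shows the board at the top, with the pencil line at (299,95) and its mark on the fence at (312,3). The full tile's block is at (242,24) and the cut tile's at (367,52). The middle spacer is at (381,220), and the teal tile is at (70,108).

Run:
```python
from h import *
c=dict(np.load("w2.npz")); W=cloud(c); H=hsv(c)
v,u=np.mgrid[0:480,0:640]
for b in blobs((cv2.inRange(H,(3,190,60),(16,255,255))>0)&(u>320)&(v>190)&(v<280),20):
    P=W[b]; zt=np.percentile(P[:,2],97); T=b&(W[...,2]>zt-.006)
    px=np.c_[u[T],v[T]]; print("or",b.sum(),[int(u[b].mean()),int(v[b].mean())],zt, rect(ray(c,px,zt)[:,:2]))
# teal
b=max(blobs(cv2.inRange(H,(85,80,30),(100,255,255))>0,200),key=lambda b:b.sum())
for lo,hi in((.05,.058),(.02,.03)):
    T=b&(W[...,2]>lo)&(W[...,2]<hi)&(v<140); print("teal",T.sum(),rect(W[T][:,:2]))
# board top points and blocks
for lo,hi,reg in ((.008,.016,(v<135)&(u>200)&(u<420)),(.061,.071,(u<300)&(u>200)&(v<80)),(.061,.071,(u>330)&(u<420)&(v<90)),(.034,.042,(u>200)&(u<283)&(v<80)),(.034,.042,(u>340)&(u<390)&(v<98)&(v>25))):
    T=(W[...,2]>lo)&(W[...,2]<hi)&reg; T=max(blobs(T,5),key=lambda b:b.sum()); print(lo,T.sum(),rect(W[T][:,:2]))
```

```text
or 143 [336, 208] nan [0. 0. 0. 0. 0.]
or 516 [380, 219] nan [0. 0. 0. 0. 0.]
or 1347 [433, 252] nan [0. 0. 0. 0. 0.]
teal 548 [453.4 219.3  28.4  27.9  74. ]
teal 1612 [453.7 219.3  65.2  75.3  73.7]
0.008 12048 [605.7 -59.8 117.  240.4   7.7]
0.061 742 [615.2  16.1  28.5  28.5   7.8]
0.061 486 [ 635.  -130.5   28.3   20.     8.6]
0.034 2622 [616.2  13.   77.7  70.    7.7]
0.034 1769 [ 634.9 -130.5   75.9   44.     7.7]
```

Run:
```python
from h import *
c=dict(np.load("w2.npz")); W=cloud(c); H=hsv(c)
v,u=np.mgrid[0:480,0:640]
for b in blobs((cv2.inRange(H,(3,190,60),(16,255,255))>0)&(u>320)&(v>190)&(v<280)&np.isfinite(W[...,2]),20):
    P=W[b]; zt=np.nanpercentile(P[:,2],90); T=b&(np.abs(W[...,2]-zt)<.004)
    print("or",b.sum(),[int(u[b].mean()),int(v[b].mean())],zt,T.sum(), rect(W[T][:,:2]))
plan(.4535,.2193,.13,164)
```

```text
or 142 [336, 208] 0.04426215544364295 91 [ 441.4 -165.8   28.4    9.9   62.9]
or 515 [380, 219] 0.06505990808387378 237 [ 448.8 -226.1   15.8   42.4   83.8]
or 1339 [433, 252] 0.0887958421549645 671 [ 432.4 -304.3   20.8   60.    12.2]
xyz [ 0.1312 -0.4137  0.2793] wz -0.806 rows 9.902163139911254 20.26149372492478
```

>>> arm_command(
  increments=[
    {"x": 0.131,"y": -0.414,"z": 0.15,"wx": 0,"wy": 0,"wz": -0.806,"fingers": 1},
    {"x": 0.131,"y": -0.414,"z": 0.15,"wx": 0,"wy": 0,"wz": -0.806,"fingers": 1},
    {"x": 0.131,"y": -0.414,"z": 0.15,"wx": 0,"wy": 0,"wz": -0.806,"fingers": 1},
    {"x": 0.131,"y": -0.414,"z": 0.15,"wx": 0,"wy": 0,"wz": -0.806,"fingers": 1},
    {"x": 0.131,"y": -0.414,"z": 0.15,"wx": 0,"wy": 0,"wz": -0.806,"fingers": 1},
    {"x": 0.131,"y": -0.414,"z": 0.15,"wx": 0,"wy": 0,"wz": -0.806,"fingers": 1},
    {"x": 0.131,"y": -0.414,"z": 0.15,"wx": 0,"wy": 0,"wz": -0.806,"fingers": 1},
    {"x": 0.131,"y": -0.414,"z": 0.15,"wx": 0,"wy": 0,"wz": -0.806,"fingers": 1},
    {"x": 0.131,"y": -0.414,"z": 0.15,"wx": 0,"wy": 0,"wz": -0.806,"fingers": 1},
    {"x": 0.131,"y": -0.414,"z": 0.15,"wx": 0,"wy": 0,"wz": -0.806,"fingers": 1},
    {"x": 0.131,"y": -0.414,"z": 0.15,"wx": 0,"wy": 0,"wz": -0.806,"fingers": 1},
    {"x": 0.131,"y": -0.414,"z": 0.15,"wx": 0,"wy": 0,"wz": -0.806,"fingers": 1},
  ],
)

```text
clock: 2.45
tcp_pos: [0.4536, 0.2189, 0.2333]
tcp_rot: [-179.9, 0.0, 105.2]
contact_force: [-0.6, -0.2, 0.3]
finger_gap: 1.001
grip_force: 0.0
```

Run:
```python
from h import *
o=get_obs();print(o["joint_positions"].round(1))
plan(.4535,.2193,.16,164)
```

```text
[ 17.5  14.3 -11.7  64.1  -0.   92.3]
xyz [0.0005 0.0001 0.0917] wz -0.3268 rows 1.7584651635763922 8.215024670528987
```

>>> arm_command(
  increments=[
    {"x": 0.0005,"y": 0,"z": 0.04,"wx": 0,"wy": 0,"wz": -0.327,"fingers": 1},
    {"x": 0.0005,"y": 0,"z": 0.092,"wx": 0,"wy": 0,"wz": -0.327,"fingers": 1},
    {"x": 0.0005,"y": 0,"z": 0.092,"wx": 0,"wy": 0,"wz": -0.327,"fingers": 1},
    {"x": 0.0005,"y": 0,"z": 0.092,"wx": 0,"wy": 0,"wz": -0.327,"fingers": 1},
    {"x": 0.0005,"y": 0,"z": 0.092,"wx": 0,"wy": 0,"wz": -0.327,"fingers": 1},
    {"x": 0.0005,"y": 0,"z": 0.092,"wx": 0,"wy": 0,"wz": -0.327,"fingers": 1},
    {"x": 0.0005,"y": 0,"z": 0.092,"wx": 0,"wy": 0,"wz": -0.327,"fingers": 1},
    {"x": 0.0005,"y": 0,"z": 0.092,"wx": 0,"wy": 0,"wz": -0.327,"fingers": 1},
    {"x": 0.0005,"y": 0,"z": 0.092,"wx": 0,"wy": 0,"wz": -0.327,"fingers": 1},
    {"x": 0.0005,"y": 0,"z": 0.092,"wx": 0,"wy": 0,"wz": -0.327,"fingers": 1},
    {"x": 0.0005,"y": 0,"z": 0.092,"wx": 0,"wy": 0,"wz": -0.327,"fingers": 1},
  ],
)

```text
clock: 3.37
tcp_pos: [0.4538, 0.2191, 0.1602]
tcp_rot: [-180.0, -0.0, 163.5]
contact_force: [0.1, -0.5, -0.1]
finger_gap: 0.998
grip_force: 0.0
```

Run:
```python
from h import *
c=cap("wrist","w3"); W=cloud(c); H=hsv(c)
b=max(blobs(cv2.inRange(H,(85,60,20),(100,255,255))>0,200),key=lambda b:b.sum())
for lo,hi in((.048,.06),(.02,.03)):
    T=b&(W[...,2]>lo)&(W[...,2]<hi); v,u=np.nonzero(T); print("teal",T.sum(),[u.min(),u.max(),v.min(),v.max()],np.median(W[T][:,2]),rect(W[T][:,:2]))
plan(.4535,.2193,.031,164)
```

```text
teal 1328 [np.int64(299), np.int64(335), np.int64(210), np.int64(247)] 0.054520711587448735 [453.4 219.5  27.5  28.8  74.4]
teal 3961 [np.int64(279), np.int64(356), np.int64(175), np.int64(262)] 0.02657793634354005 [453.2 219.7  64.1  75.7  73.6]
xyz [ 3.000e-04 -1.000e-04  1.615e-01] wz -0.0025 rows 3.0986120508909267 0.06159890895430594
```

View pics/w3.png

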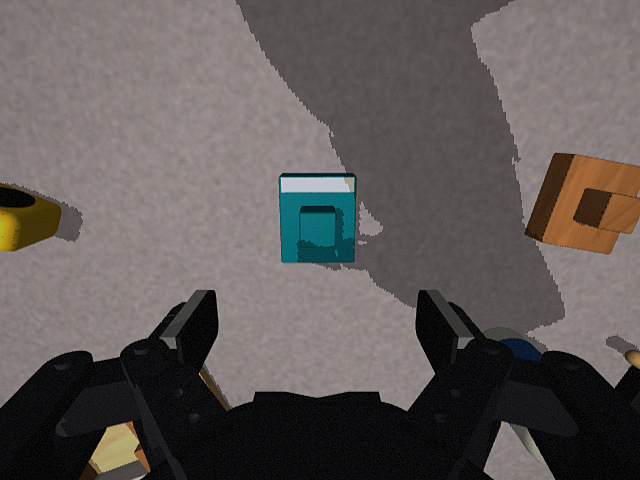

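The white strip is at the top of the tile (318,184), towards tool +x, which matches a yaw of about 164°, and the tile is centred between the fingers. Next I descend and grip.

>>> arm_command(
  increments=[
    {"x": 0.0006,"y": -0.0003,"z": 0.05,"wx": 0,"wy": 0,"wz": -0.0025,"fingers": 1},
    {"x": 0.0006,"y": -0.0003,"z": 0.09,"wx": 0,"wy": 0,"wz": -0.0025,"fingers": 1},
    {"x": 0.0006,"y": -0.0003,"z": 0.13,"wx": 0,"wy": 0,"wz": -0.0025,"fingers": 1},
    {"x": 0.0006,"y": -0.0003,"z": 0.155,"wx": 0,"wy": 0,"wz": -0.0025,"fingers": 1},
    {"x": 0.0006,"y": -0.0003,"z": 0.16,"wx": 0,"wy": 0,"wz": -0.0025,"fingers": 1},
    {"x": 0.0006,"y": -0.0003,"z": 0.16,"wx": 0,"wy": 0,"wz": -0.0025,"fingers": 0},
    {"x": 0.0006,"y": -0.0003,"z": 0.16,"wx": 0,"wy": 0,"wz": -0.0025,"fingers": 0},
    {"x": 0.0006,"y": -0.0003,"z": 0.16,"wx": 0,"wy": 0,"wz": -0.0025,"fingers": 0},
    {"x": 0.0006,"y": -0.0003,"z": 0.16,"wx": 0,"wy": 0,"wz": -0.0025,"fingers": 0},
    {"x": 0.0006,"y": -0.0003,"z": 0.16,"wx": 0,"wy": 0,"wz": -0.0025,"fingers": 0},
    {"x": 0.0006,"y": -0.0003,"z": 0.16,"wx": 0,"wy": 0,"wz": -0.0025,"fingers": 0},
    {"x": 0.0006,"y": -0.0003,"z": 0.16,"wx": 0,"wy": 0,"wz": -0.0025,"fingers": 0},
  ],
)

```text
clock: 4.42
tcp_pos: [0.4541, 0.2206, 0.0336]
tcp_rot: [179.9, 0.1, 164.2]
contact_force: [-1.1, -0.5, 8.8]
finger_gap: 0.312
grip_force: 60.0
```

Run:
```python
from h import *
o=get_obs();print(o["tcp_pos"],o["tcp_rot"],o["grip_force"],o["finger_gap"])
```

```text
[0.45408476 0.22057375 0.03360781] [1.79919795e+02 1.26853748e-01 1.64202252e+02] 60.020708441734314 0.3123989401577956
```

Run:
```python
from h import *
plan(.622,-.0576,.15,7.7)
```

```text
xyz [-0.2966 -0.2774 -0.1455] wz 0.8695 rows 8.276797164843337 21.857856413730303
```

>>> arm_command(
  increments=[
    {"x": 0,"y": 0,"z": -0.03,"wx": 0,"wy": 0,"wz": 0,"fingers": 0},
    {"x": 0,"y": 0,"z": -0.08,"wx": 0,"wy": 0,"wz": 0,"fingers": 0},
    {"x": -0.02,"y": -0.02,"z": -0.1455,"wx": 0,"wy": 0,"wz": 0.8695,"fingers": 0},
    {"x": -0.08,"y": -0.08,"z": -0.1455,"wx": 0,"wy": 0,"wz": 0.8695,"fingers": 0},
    {"x": -0.11,"y": -0.1,"z": -0.1455,"wx": 0,"wy": 0,"wz": 0.8695,"fingers": 0},
    {"x": -0.14,"y": -0.13,"z": -0.1455,"wx": 0,"wy": 0,"wz": 0.8695,"fingers": 0},
    {"x": -0.17,"y": -0.16,"z": -0.1455,"wx": 0,"wy": 0,"wz": 0.8695,"fingers": 0},
    {"x": -0.2,"y": -0.19,"z": -0.1455,"wx": 0,"wy": 0,"wz": 0.8695,"fingers": 0},
    {"x": -0.23,"y": -0.22,"z": -0.1455,"wx": 0,"wy": 0,"wz": 0.8695,"fingers": 0},
    {"x": -0.26,"y": -0.25,"z": -0.1455,"wx": 0,"wy": 0,"wz": 0.8695,"fingers": 0},
    {"x": -0.28,"y": -0.265,"z": -0.1455,"wx": 0,"wy": 0,"wz": 0.8695,"fingers": 0},
    {"x": -0.2966,"y": -0.2774,"z": -0.1455,"wx": 0,"wy": 0,"wz": 0.8695,"fingers": 0},
  ],
)

```text
clock: 5.42
tcp_pos: [0.6219, -0.0602, 0.149]
tcp_rot: [179.9, 0.0, 92.1]
contact_force: [-0.8, -0.4, -1.0]
finger_gap: 0.313
grip_force: 59.5
```

Run:
```python
from h import *
o=get_obs();print(o["grip_force"],o["joint_positions"].round(1))
plan(.622,-.0576,.15,7.7)
```

```text
59.512991309165955 [-12.2  30.4  -0.3  59.3  -0.   75.7]
xyz [ 0.0032  0.0003 -0.0012] wz 0.469 rows 0.06682398217933301 11.790256599572475
```

>>> arm_command(
  increments=[
    {"x": 0.0032,"y": 0.0003,"z": 0,"wx": 0,"wy": 0,"wz": 0.469,"fingers": 0},
    {"x": 0.0032,"y": 0.0003,"z": 0,"wx": 0,"wy": 0,"wz": 0.469,"fingers": 0},
    {"x": 0.0032,"y": 0.0003,"z": 0,"wx": 0,"wy": 0,"wz": 0.469,"fingers": 0},
    {"x": 0.0032,"y": 0.0003,"z": 0,"wx": 0,"wy": 0,"wz": 0.469,"fingers": 0},
    {"x": 0.0032,"y": 0.0003,"z": 0,"wx": 0,"wy": 0,"wz": 0.469,"fingers": 0},
    {"x": 0.0032,"y": 0.0003,"z": 0,"wx": 0,"wy": 0,"wz": 0.469,"fingers": 0},
    {"x": 0.0032,"y": 0.0003,"z": 0,"wx": 0,"wy": 0,"wz": 0.469,"fingers": 0},
    {"x": 0.0032,"y": 0.0003,"z": 0,"wx": 0,"wy": 0,"wz": 0.469,"fingers": 0},
    {"x": 0.0032,"y": 0.0003,"z": 0,"wx": 0,"wy": 0,"wz": 0.469,"fingers": 0},
    {"x": 0.0032,"y": 0.0003,"z": 0,"wx": 0,"wy": 0,"wz": 0.469,"fingers": 0},
    {"x": 0.0032,"y": 0.0003,"z": 0,"wx": 0,"wy": 0,"wz": 0.469,"fingers": 0},
    {"x": 0.0032,"y": 0.0003,"z": 0,"wx": 0,"wy": 0,"wz": 0.469,"fingers": 0},
  ],
)

```text
clock: 6.42
tcp_pos: [0.621, -0.0553, 0.1491]
tcp_rot: [180.0, -0.0, 7.8]
contact_force: [0.3, -0.2, -1.5]
finger_gap: 0.31
grip_force: 59.5
```

Run:
```python
from h import *
o=get_obs();print(o["tcp_pos"],o["tcp_rot"],o["joint_positions"].round(1))
c=cap("wrist","w4"); W=cloud(c); H=hsv(c)
b=max(blobs(cv2.inRange(H,(85,60,20),(100,255,255))>0,100),key=lambda b:b.sum())
v,u=np.nonzero(b); print(b.sum(),u.min(),u.max(),v.min(),v.max(),np.nanpercentile(W[b][:,2],[5,50,95]))
for lo,hi in ((.061,.072),(.034,.042)):
    for B in blobs((W[...,2]>lo)&(W[...,2]<hi),200):
        P=W[B]; print(lo,B.sum(),rect(P[:,:2]))
```

```text
[ 0.62102286 -0.05527513  0.14908394] [ 1.79992878e+02 -2.33729043e-02  7.79157252e+00] [-11.8  30.3  -0.5  59.2   0.  160.4]
12283 248 385 200 351 [0.13106889 0.14275419 0.17060252]
0.061 1614 [615.7  15.9  28.   28.1   7.5]
0.061 1164 [ 635.8 -130.1   27.6   20.1    8.1]
0.034 1148 [ 769.2 -197.5  141.3    6.4   76.4]
0.034 14352 [632.4 -56.2  89.5 239.9   7.8]
```

View pics/w4.png

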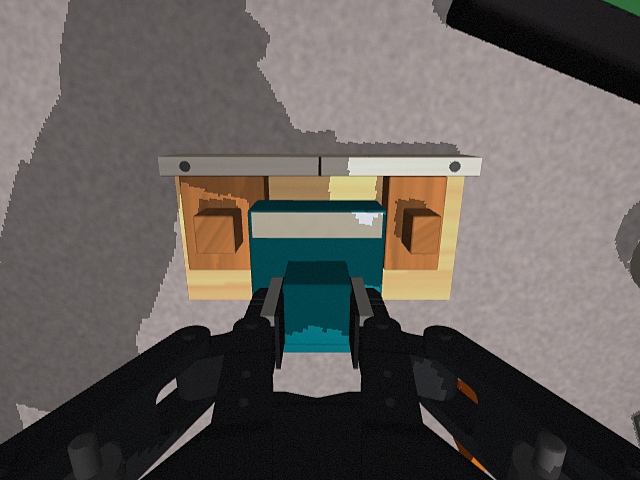

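The teal tile is square in the grip at (318,270) and its strip faces the fence. The fence pencil mark is at (320,166). Next I measure how far the tile is offset in the hand.

Run:
```python
from h import *
c=dict(np.load("w4.npz")); W=cloud(c)
v,u=np.mgrid[0:480,0:640]
T=(np.abs(W[...,2]-.142)<.005)&(u>240)&(u<395)&(v>195)&(v<300)
P=W[T]; print(T.sum(),np.median(P[:,2]),rect(P[:,:2]))
a=np.radians(7.7); R=np.array([[np.cos(a),np.sin(a)],[-np.sin(a),np.cos(a)]])
q=(P[:,:2]-[.6257,-.0571])@R.T*1000; print("board-rel to flush centre: x",np.percentile(q[:,0],[0.5,99.5]),"y",np.percentile(q[:,1],[.5,99.5]))
for s in ((0,10),(20,30)):  # side edges along x
    m=(q[:,0]>q[:,0].max()-s[1])&(q[:,0]<q[:,0].max()-s[0]); print(s,np.percentile(q[m,1],[1,99]))
for s in ((-30,-20),(-5,5),(20,30)):
    m=(q[:,1]>s[0])&(q[:,1]<s[1]); print(s,q[m,0].max())
print((R@(get_obs()["tcp_pos"][:2]-[.6257,-.0571]))*1000)
```

```text
8943 0.14224574993595762 [638.3 -53.4  43.5  64.2   7.8]
board-rel to flush centre: x [-4.6889681  34.55970896] y [-29.55217615  33.53736596]
(0, 10) [-29.05911409  32.94498369]
(20, 30) [-29.17901451  33.18340767]
(-30, -20) 34.69063835519793
(-5, 5) 34.76374639978105
(20, 30) 34.70200098744469
[-4.3651372   2.42266246]
```

>>> arm_command(
  increments=[
    {"x": 0.0013,"y": 0.0025,"z": 0.03,"wx": 0,"wy": 0,"wz": 0.0005,"fingers": 0},
    {"x": 0.0013,"y": 0.0025,"z": 0.06,"wx": 0,"wy": 0,"wz": 0.0005,"fingers": 0},
    {"x": 0.0013,"y": 0.0025,"z": 0.085,"wx": 0,"wy": 0,"wz": 0.0005,"fingers": 0},
    {"x": 0.0013,"y": 0.0025,"z": 0.105,"wx": 0,"wy": 0,"wz": 0.0005,"fingers": 0},
    {"x": 0.0013,"y": 0.0025,"z": 0.118,"wx": 0,"wy": 0,"wz": 0.0005,"fingers": 0},
    {"x": 0.0013,"y": 0.0025,"z": 0.124,"wx": 0,"wy": 0,"wz": 0.0005,"fingers": 0},
    {"x": 0.0013,"y": 0.0025,"z": 0.127,"wx": 0,"wy": 0,"wz": 0.0005,"fingers": 0},
    {"x": 0.0013,"y": 0.0025,"z": 0.1285,"wx": 0,"wy": 0,"wz": 0.0005,"fingers": 0},
    {"x": 0.0013,"y": 0.0025,"z": 0.1285,"wx": 0,"wy": 0,"wz": 0.0005,"fingers": 0},
    {"x": 0.0013,"y": 0.0025,"z": 0.1285,"wx": 0,"wy": 0,"wz": 0.0005,"fingers": 0},
  ],
)

```text
clock: 7.3
tcp_pos: [0.623, -0.0573, 0.0467]
tcp_rot: [180.0, -0.1, 8.1]
contact_force: [0.6, -0.4, -1.0]
finger_gap: 0.315
grip_force: 59.6
```

```bash
cat >> h.py <<'E'
a7=np.radians(7.7); RB=np.array([[np.cos(a7),np.sin(a7)],[-np.sin(a7),np.cos(a7)]])
def tileq(c,box=(200,440,120,330)):
    "teal base top (z~38) edges relative to flush centre, mm, using fixed blocks seen in the same view"
    W=cloud(c); H=hsv(c); v,u=np.mgrid[0:480,0:640]
    bl=[]
    for B in blobs((W[...,2]>.061)&(W[...,2]<.072)&(cv2.inRange(H,(4,60,30),(18,255,255))>0),100): bl.append(rect(W[B][:,:2]))
    print("blocks",bl)
    m=(cv2.inRange(H,(85,60,15),(100,255,255))>0)|(cv2.inRange(H,(0,0,90),(180,60,255))>0)
    T=m&(np.abs(W[...,2]-.038)<.004)
    q=(W[...,:2]-[.6257,-.0571])@RB.T*1000
    T&=(np.abs(q[...,1])<40)&(q[...,0]>-60)&(q[...,0]<40)
    T=max(blobs(T,20),key=lambda b:b.sum()); P=q[T]
    print("tile n",len(P),"x",np.percentile(P[:,0],[.5,99.5]).round(1),"y",np.percentile(P[:,1],[.5,99.5]).round(1),rect(P/1000))
    for s in ((-38,-28),(0,12),(24,32)):
        k=(P[:,0]>s[0])&(P[:,0]<s[1])
        if k.sum()>20: print(s,np.percentile(P[k,1],[1,99]).round(1))
    return W,q
E
python3 - <<'E'
from h import *
o=get_obs();print(o["tcp_pos"],o["tcp_rot"],o["contact_force"],RB@(o["tcp_pos"][:2]-[.6257,-.0571])*1000)
tileq(cap("wrist","w5"))
E
```

```text
[ 0.62303876 -0.05728895  0.04671642] [ 1.79969645e+02 -8.30316392e-02  8.09278258e+00] [ 0.60688471 -0.35459064 -1.00344254] [-2.66256346  0.16932139]
blocks [array([615.8,  15.6,  29. ,  29. ,   8.5]), array([ 635.6, -130.2,   28.5,   21. ,    8.1])]
tile n 8799 x [-3.  36.2] y [-31.6  31.3] [14.8 -0.2 43.2 64.2  0. ]
(0, 12) [-31.4  31.1]
(24, 32) [-31.1  30.9]
```

>>> arm_command(
  increments=[
    {"x": 0,"y": 0,"z": 0.0008,"wx": 0,"wy": 0,"wz": 0.001,"fingers": 0},
    {"x": 0,"y": 0,"z": 0.0012,"wx": 0,"wy": 0,"wz": 0.001,"fingers": 0},
    {"x": 0,"y": 0,"z": 0.0012,"wx": 0,"wy": 0,"wz": 0.001,"fingers": 0.6},
    {"x": 0,"y": 0,"z": 0.0012,"wx": 0,"wy": 0,"wz": 0.001,"fingers": 0.6},
    {"x": 0,"y": 0,"z": 0.0012,"wx": 0,"wy": 0,"wz": 0.001,"fingers": 0.6},
    {"x": 0,"y": 0,"z": 0.0012,"wx": 0,"wy": 0,"wz": 0.001,"fingers": 0.6},
    {"x": 0,"y": 0,"z": 0.0012,"wx": 0,"wy": 0,"wz": 0.001,"fingers": 0.6},
    {"x": 0,"y": 0,"z": -0.02,"wx": 0,"wy": 0,"wz": 0.001,"fingers": 0.6},
    {"x": 0,"y": 0,"z": -0.07,"wx": 0,"wy": 0,"wz": 0.001,"fingers": 0.6},
    {"x": 0,"y": 0,"z": -0.12,"wx": 0,"wy": 0,"wz": 0.001,"fingers": 0.6},
    {"x": 0,"y": 0,"z": -0.14,"wx": 0,"wy": 0,"wz": 0.001,"fingers": 0.8},
    {"x": 0,"y": 0,"z": -0.14,"wx": 0,"wy": 0,"wz": 0.001,"fingers": 1},
  ],
)

```text
clock: 8.35
tcp_pos: [0.6251, -0.0577, 0.1628]
tcp_rot: [179.8, -0.4, 7.9]
contact_force: [1.3, 0.0, -0.1]
finger_gap: 0.867
grip_force: 0.0
```

Run:
```python
from h import *
tileq(cap("wrist","w6"))
plan(.4488,-.2261,.15,83.8); plan(.4488,-.2261,.15,-96.2); print(get_obs()["joint_positions"])
```

```text
blocks [array([615.9,  16. ,  27.6,  28.3,   7.8]), array([ 635.4, -130.3,   28.2,   20.4,    7.8]), array([ 449.6, -227.4,   16.4,   44.2,   87.2]), array([ 427.2, -275.7,    7.4,   22.6,   83.7])]
tile n 5353 x [-39.3  36.1] y [-31.5  31.4] [-1.8 -0.  76.2 63.9  0. ]
(-38, -28) [-31.3  31.3]
(0, 12) [-31.6  31.1]
(24, 32) [-31.   31.2]
xyz [-0.2457  0.1787  0.0128] wz -0.4217 rows 5.834240992611235 10.60092524153026
xyz [-0.2457  0.1787  0.0128] wz 0.5783 rows 5.834240992611235 14.538739562939012
[-1.19449143e+01  2.99618070e+01  7.42739572e-01  6.05244463e+01
  8.93838692e-04  1.60157894e+02]
```

>>> arm_command(
  increments=[
    {"x": -0.06,"y": 0.04,"z": -0.03,"wx": 0,"wy": 0,"wz": -0.428,"fingers": 1},
    {"x": -0.245,"y": 0.178,"z": -0.03,"wx": 0,"wy": 0,"wz": -0.428,"fingers": 1},
    {"x": -0.245,"y": 0.178,"z": -0.03,"wx": 0,"wy": 0,"wz": -0.428,"fingers": 1},
    {"x": -0.245,"y": 0.178,"z": -0.03,"wx": 0,"wy": 0,"wz": -0.428,"fingers": 1},
    {"x": -0.245,"y": 0.178,"z": -0.03,"wx": 0,"wy": 0,"wz": -0.428,"fingers": 1},
    {"x": -0.245,"y": 0.178,"z": -0.03,"wx": 0,"wy": 0,"wz": -0.428,"fingers": 1},
    {"x": -0.245,"y": 0.178,"z": -0.03,"wx": 0,"wy": 0,"wz": -0.428,"fingers": 1},
    {"x": -0.245,"y": 0.178,"z": -0.03,"wx": 0,"wy": 0,"wz": -0.428,"fingers": 1},
    {"x": -0.245,"y": 0.178,"z": -0.03,"wx": 0,"wy": 0,"wz": -0.428,"fingers": 1},
    {"x": -0.245,"y": 0.178,"z": -0.03,"wx": 0,"wy": 0,"wz": -0.428,"fingers": 1},
    {"x": -0.245,"y": 0.178,"z": -0.03,"wx": 0,"wy": 0,"wz": -0.428,"fingers": 1},
    {"x": -0.245,"y": 0.178,"z": -0.03,"wx": 0,"wy": 0,"wz": -0.428,"fingers": 1},
  ],
)

```text
clock: 9.4
tcp_pos: [0.447, -0.2247, 0.1806]
tcp_rot: [-179.9, -0.1, 85.3]
contact_force: [-0.1, 0.5, -0.6]
finger_gap: 0.996
grip_force: 0.0
```

Run:
```python
from h import *
c=cap("wrist","w7"); W=cloud(c); H=hsv(c)
for b in blobs((cv2.inRange(H,(3,190,30),(16,255,255))>0)&np.isfinite(W[...,2])&(W[...,2]>.058)&(W[...,2]<.07)&(W[...,1]<-.18)&(W[...,1]>-.26),20):
    v,u=np.nonzero(b); print(b.sum(),u.mean(),v.mean(),np.median(W[b][:,2]),rect(W[b][:,:2]))
o=get_obs();print(o["tcp_pos"],o["tcp_rot"])
```

```text
935 319.5882352941176 228.9903743315508 0.06442814189000506 [ 448.3 -226.6   15.8   43.5   83.5]
[ 0.44715804 -0.2247652   0.18073203] [-1.79906986e+02 -5.38441251e-02  8.49107132e+01]
```

View pics/w7.png

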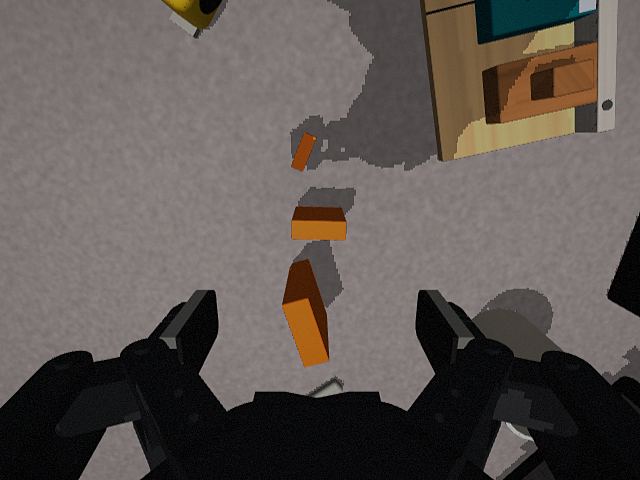

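The middle spacer's top is at (319,229), 43.5 x 15.8 mm and 64 mm high, as it should be. The large one is at (305,315) and the small one at (303,152), both clear of the fingers.

Run:
```python
from h import *
plan(.4484,-.2266,.0315,83.8)
```

```text
xyz [-0.0021  0.0017  0.1865] wz 0.0062 rows 3.579100187524945 0.15512754264562523
```

>>> arm_command(
  increments=[
    {"x": -0.0021,"y": 0.0017,"z": 0.04,"wx": 0,"wy": 0,"wz": 0.006,"fingers": 1},
    {"x": -0.0021,"y": 0.0017,"z": 0.09,"wx": 0,"wy": 0,"wz": 0.006,"fingers": 1},
    {"x": -0.0021,"y": 0.0017,"z": 0.13,"wx": 0,"wy": 0,"wz": 0.006,"fingers": 1},
    {"x": -0.0021,"y": 0.0017,"z": 0.165,"wx": 0,"wy": 0,"wz": 0.006,"fingers": 1},
    {"x": -0.0021,"y": 0.0017,"z": 0.183,"wx": 0,"wy": 0,"wz": 0.006,"fingers": 1},
    {"x": -0.0021,"y": 0.0017,"z": 0.1865,"wx": 0,"wy": 0,"wz": 0.006,"fingers": 1},
    {"x": -0.0021,"y": 0.0017,"z": 0.1865,"wx": 0,"wy": 0,"wz": 0.006,"fingers": 0.3},
    {"x": -0.0021,"y": 0.0017,"z": 0.1865,"wx": 0,"wy": 0,"wz": 0.006,"fingers": 0.3},
    {"x": -0.0021,"y": 0.0017,"z": 0.1865,"wx": 0,"wy": 0,"wz": 0.006,"fingers": 0.3},
    {"x": -0.0021,"y": 0.0017,"z": 0.1865,"wx": 0,"wy": 0,"wz": 0.006,"fingers": 0.3},
    {"x": -0.0021,"y": 0.0017,"z": 0.1865,"wx": 0,"wy": 0,"wz": 0.006,"fingers": 0.3},
    {"x": -0.0021,"y": 0.0017,"z": 0.1865,"wx": 0,"wy": 0,"wz": 0.006,"fingers": 0.3},
  ],
)

```text
clock: 10.45
tcp_pos: [0.4499, -0.2276, 0.034]
tcp_rot: [179.9, 0.1, 83.8]
contact_force: [-0.6, 0.3, 5.6]
finger_gap: 0.504
grip_force: 61.0
```

Run:
```python
from h import *
# target: gap centre board-rel to flush centre: tile edge -32, cut edge -52 -> y=-42; x=-5
t=np.array([.6257,-.0571])+RB.T@np.array([-.006,-.042]); print(t)
o=get_obs();print(o["tcp_pos"],o["tcp_rot"])
plan(t[0],t[1],.16,97.7)
```

```text
[ 0.62538152 -0.09952521]
[ 0.44988202 -0.22755918  0.03399729] [1.79873478e+02 7.26604556e-02 8.38254016e+01]
xyz [ 0.1827  0.2009 -0.1575] wz -0.0771 rows 6.02245393170952 1.9377930735061397
```

>>> arm_command(
  increments=[
    {"x": 0,"y": 0,"z": -0.03,"wx": 0,"wy": 0,"wz": 0,"fingers": 0.3},
    {"x": 0,"y": 0,"z": -0.08,"wx": 0,"wy": 0,"wz": 0,"fingers": 0.3},
    {"x": 0,"y": 0,"z": -0.13,"wx": 0,"wy": 0,"wz": -0.077,"fingers": 0.3},
    {"x": 0.02,"y": 0.02,"z": -0.1575,"wx": 0,"wy": 0,"wz": -0.077,"fingers": 0.3},
    {"x": 0.05,"y": 0.055,"z": -0.1575,"wx": 0,"wy": 0,"wz": -0.077,"fingers": 0.3},
    {"x": 0.08,"y": 0.088,"z": -0.1575,"wx": 0,"wy": 0,"wz": -0.077,"fingers": 0.3},
    {"x": 0.11,"y": 0.121,"z": -0.1575,"wx": 0,"wy": 0,"wz": -0.077,"fingers": 0.3},
    {"x": 0.14,"y": 0.154,"z": -0.1575,"wx": 0,"wy": 0,"wz": -0.077,"fingers": 0.3},
    {"x": 0.165,"y": 0.182,"z": -0.1575,"wx": 0,"wy": 0,"wz": -0.077,"fingers": 0.3},
    {"x": 0.1827,"y": 0.2009,"z": -0.1575,"wx": 0,"wy": 0,"wz": -0.077,"fingers": 0.3},
    {"x": 0.1827,"y": 0.2009,"z": -0.1575,"wx": 0,"wy": 0,"wz": -0.077,"fingers": 0.3},
    {"x": 0.1827,"y": 0.2009,"z": -0.1575,"wx": 0,"wy": 0,"wz": -0.077,"fingers": 0.3},
  ],
)

```text
clock: 11.45
tcp_pos: [0.625, -0.0981, 0.159]
tcp_rot: [180.0, 0.0, 97.8]
contact_force: [-0.8, -1.0, -0.4]
finger_gap: 0.506
grip_force: 61.2
```

Run:
```python
from h import *
c=cap("wrist","w8")
try: tileq(c)
except Exception as e: print(e)
W=cloud(c); H=hsv(c); o=get_obs(); print(o["tcp_pos"],o["tcp_rot"],RB@(o["tcp_pos"][:2]-[.6257,-.0571])*1000)
q=(W[...,:2]-[.6257,-.0571])@RB.T*1000
m=(cv2.inRange(H,(3,190,30),(16,255,255))>0)&(np.abs(q[...,1]+42)<40)&(np.abs(q[...,0])<60)&(W[...,2]>.1)
v,u=np.nonzero(m); print(m.sum(),u.min(),u.max(),v.min(),v.max(),np.percentile(W[m][:,2],[1,50,99]))
T=m&(W[...,2]>np.percentile(W[m][:,2],98)-.005); print("spacer top",rect(q[T]/1000))
S=m&(W[...,2]>.14)&(W[...,2]<.185); 
print("x",np.percentile(q[m][:,0],[.5,99.5]),"y",np.percentile(q[m][:,1],[.5,99.5]))
for lo in np.arange(.12,.2,.01):
    k=m&(W[...,2]>lo)&(W[...,2]<lo+.01)
    if k.sum()>10: print(lo.round(2),k.sum(),np.percentile(q[k][:,0],[2,98]).round(1),np.percentile(q[k][:,1],[2,50,98]).round(1))
```

```text
blocks [array([615.7,  15.8,  27.9,  28.1,   7.5])]
tile n 6361 x [-39.1  35.8] y [-31.6  31.6] [-1.7 -0.3 76.2 63.6  0.1]
(-38, -28) [-31.4  31.5]
(0, 12) [-31.5  31.6]
(24, 32) [-31.3  31.6]
[ 0.6242219  -0.09876471  0.15897846] [1.79994427e+02 1.86268693e-02 9.77343887e+01] [ -7.04726574 -41.09098223]
9231 259 374 257 346 [0.13159828 0.18499759 0.19053404]
spacer top [ -6.  -39.8  43.4  16.7   0. ]
x [-27.43267746  15.35726861] y [-47.43143839 -31.7624497 ]
0.12 78 [-26.8  14.7] [-34.2 -33.8 -33.3]
0.13 390 [-27.   14.8] [-33.3 -32.5 -32. ]
0.14 664 [-26.8  14.7] [-33.  -32.4 -31.9]
0.15 755 [-26.8  14.6] [-32.9 -32.4 -31.9]
0.16 935 [-26.6  14.7] [-32.9 -32.4 -31.8]
0.17 1133 [-26.6  14.6] [-33.  -32.4 -31.8]
0.18 4610 [-26.8  14.7] [-47.1 -36.9 -32. ]
0.19 666 [-26.5  14.4] [-46.7 -39.  -32.6]
```

View pics/w8.png

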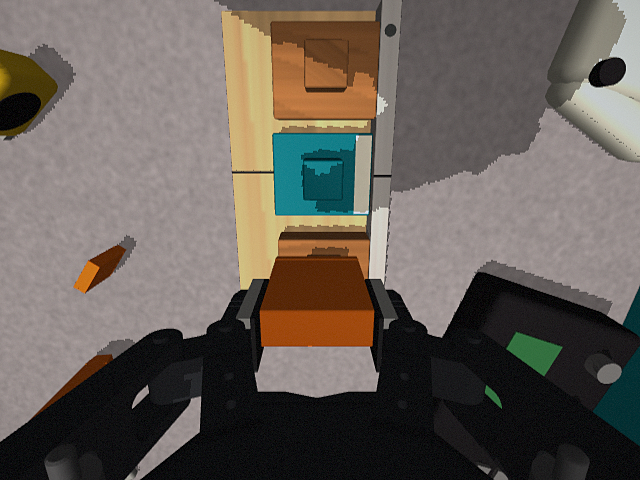

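The spacer hangs upright in the grip (315,300), the teal tile is at (320,175), and the gap is hidden just beneath. It needs about 1.7 mm towards -y. I'll go down to just above the gap and check again.

>>> arm_command(
  increments=[
    {"x": -0.0021,"y": 0,"z": 0.03,"wx": 0,"wy": 0,"wz": 0,"fingers": 0.3},
    {"x": -0.0021,"y": 0,"z": 0.06,"wx": 0,"wy": 0,"wz": 0,"fingers": 0.3},
    {"x": -0.0021,"y": 0,"z": 0.085,"wx": 0,"wy": 0,"wz": 0,"fingers": 0.3},
    {"x": -0.0021,"y": 0,"z": 0.1,"wx": 0,"wy": 0,"wz": 0,"fingers": 0.3},
    {"x": -0.0021,"y": 0,"z": 0.1,"wx": 0,"wy": 0,"wz": 0,"fingers": 0.3},
    {"x": -0.0021,"y": 0,"z": 0.1,"wx": 0,"wy": 0,"wz": 0,"fingers": 0.3},
    {"x": -0.0021,"y": 0,"z": 0.1,"wx": 0,"wy": 0,"wz": 0,"fingers": 0.3},
  ],
)

```text
clock: 12.08
tcp_pos: [0.6249, -0.1013, 0.08]
tcp_rot: [179.9, 0.0, 97.7]
contact_force: [0.8, -0.8, -0.2]
finger_gap: 0.504
grip_force: 61.2
```

```bash
cat > sp.py <<'E'
from h import *
import sys
c=cap("wrist",sys.argv[1])
try: tileq(c)
except Exception as e: print(e)
W=cloud(c); H=hsv(c); o=get_obs(); print(o["tcp_pos"],o["tcp_rot"],o["contact_force"],RB@(o["tcp_pos"][:2]-[.6257,-.0571])*1000)
q=(W[...,:2]-[.6257,-.0571])@RB.T*1000
m=(cv2.inRange(H,(3,190,30),(16,255,255))>0)&(np.abs(q[...,1]+42)<30)&(np.abs(q[...,0])<60)&(W[...,2]>.045)
zt=np.percentile(W[m][:,2],97); T=m&(W[...,2]>zt-.003); print("spacer top z",zt,rect(q[T]/1000))
for lo in np.arange(.04,zt-.006,.01):
    k=m&(W[...,2]>lo)&(W[...,2]<lo+.01)&(W[...,2]<zt-.004)
    if k.sum()>10: print(lo.round(2),k.sum(),np.percentile(q[k][:,0],[2,98]).round(1),np.percentile(q[k][:,1],[2,50,98]).round(1))
E
python3 sp.py w9
```

```text
blocks [array([616.2,  11.9,  28. ,  20.6,   7.8]), array([624.2, -93.2,  44.1,   2.1,   6.6]), array([ 636.5, -139.1,   26.9,    2.8,    7. ])]
tile n 12054 x [-39.2  35.7] y [-31.3  31.2] [-1.8 -0.2 76.2 63.4  0.4]
(-38, -28) [-30.5  30.7]
(0, 12) [-31.4  31.2]
(24, 32) [-30.7  30.7]
[ 0.62526506 -0.10114785  0.08016414] [1.79886331e+02 5.30717775e-02 9.76796663e+01] [0.79610167 0.56162425 0.10813403] [ -6.33282019 -43.59239998]
spacer top z 0.1112047314641036 [ -6.5 -43.2  17.   43.3  89.8]
0.04 49 [-25.9  14.8] [-37.5 -37.  -36.8]
0.05 365 [-27.6  14.4] [-36.7 -35.7 -35.2]
0.06 648 [-27.4  14.4] [-36.1 -35.6 -35. ]
0.07 759 [-27.3  14.1] [-36.1 -35.5 -35. ]
0.08 908 [-27.2  14.1] [-36.1 -35.5 -34.9]
0.09 1123 [-27.1  14.1] [-36.1 -35.5 -35. ]
0.1 960 [-27.2  14.2] [-36.2 -35.5 -34.9]
```

>>> arm_command(
  increments=[
    {"x": 0.0018,"y": 0,"z": 0.002,"wx": 0,"wy": 0,"wz": 0,"fingers": 0.3},
    {"x": 0.0018,"y": 0,"z": 0.002,"wx": 0,"wy": 0,"wz": 0,"fingers": 0.3},
    {"x": 0.0018,"y": 0,"z": 0.002,"wx": 0,"wy": 0,"wz": 0,"fingers": 0.3},
    {"x": 0.0018,"y": 0,"z": 0.002,"wx": 0,"wy": 0,"wz": 0,"fingers": 0.3},
    {"x": 0.0018,"y": 0,"z": 0.002,"wx": 0,"wy": 0,"wz": 0,"fingers": 0.3},
  ],
)

```text
clock: 12.55
tcp_pos: [0.6245, -0.099, 0.0771]
tcp_rot: [180.0, 0.0, 97.7]
contact_force: [-0.2, 0.1, -0.8]
finger_gap: 0.501
grip_force: 61.2
```

```bash
python3 sp.py w10
```

```text
blocks [array([616.1,  12.5,  28.1,  21.8,   7.6]), array([623.6, -91. ,  43.9,   1.6,   7.4]), array([ 636.4, -137.3,   27.3,    7.3,    9.3])]
tile n 12297 x [-39.2  35.7] y [-31.1  31.5] [-1.8 -0.  63.4 76.5 89.7]
(-38, -28) [-30.5  31. ]
(0, 12) [-31.   31.5]
(24, 32) [-30.3  31. ]
[ 0.62449812 -0.09902734  0.07705941] [1.79994687e+02 3.35608022e-03 9.77189359e+01] [-1.03430651  0.76674141 -1.25047375] [ -6.80872766 -41.38825537]
spacer top z 0.10836496100939028 [ -6.6 -41.   43.2  17.    0.3]
0.04 111 [-27.2  14.1] [-35.  -34.4 -34. ]
0.05 470 [-27.7  14. ] [-33.9 -33.3 -32.8]
0.06 674 [-27.6  14.2] [-33.7 -33.3 -32.7]
0.07 794 [-27.4  14.1] [-33.8 -33.3 -32.8]
0.08 963 [-27.2  14.2] [-33.8 -33.3 -32.7]
0.09 1185 [-27.1  13.9] [-33.9 -33.3 -32.7]
0.1 596 [-27.3  14. ] [-33.9 -33.3 -32.7]
```

>>> arm_command(
  increments=[
    {"x": -0.0008,"y": 0,"z": 0,"wx": 0,"wy": 0,"wz": 0,"fingers": 0.3},
    {"x": -0.0008,"y": 0,"z": 0.004,"wx": 0,"wy": 0,"wz": 0,"fingers": 0.3},
    {"x": -0.0008,"y": 0,"z": 0.01,"wx": 0,"wy": 0,"wz": 0,"fingers": 0.3},
    {"x": -0.0008,"y": 0,"z": 0.015,"wx": 0,"wy": 0,"wz": 0,"fingers": 0.3},
    {"x": -0.0008,"y": 0,"z": 0.02,"wx": 0,"wy": 0,"wz": 0,"fingers": 0.3},
    {"x": -0.0008,"y": 0,"z": 0.02,"wx": 0,"wy": 0,"wz": 0,"fingers": 0.3},
  ],
)

```text
clock: 13.1
tcp_pos: [0.6238, -0.0995, 0.0597]
tcp_rot: [-179.9, -0.0, 97.7]
contact_force: [0.6, -0.9, -1.1]
finger_gap: 0.501
grip_force: 61.2
```

```bash
python3 sp.py w11
```

```text
blocks [array([616.5,   9.5,  28. ,  15.9,   7.6]), array([622.9, -91.5,  43.3,   1.9,   7.3]), array([ 635.7, -130.9,   27.7,   19.2,    6.8])]
tile n 14691 x [-39.1  35.7] y [-31.1  31.4] [-1.7 -0.4 76.3 63.8  0. ]
(-38, -28) [-30.6  31. ]
(0, 12) [-30.9  31.4]
(24, 32) [-30.4  31. ]
[ 0.62400358 -0.09953149  0.060183  ] [-1.79930768e+02 -3.16374199e-02  9.77158433e+01] [ 0.09244399 -0.20218826 -0.73057079] [ -7.36635979 -41.82159479]
spacer top z 0.09092589904672388 [ -7.4 -41.5  17.3  43.4  89.6]
0.04 341 [-28.3  13. ] [-34.1 -33.6 -33.1]
0.05 759 [-28.2  13.3] [-34.1 -33.6 -33.1]
0.06 932 [-28.   13.2] [-34.2 -33.6 -33.1]
0.07 1107 [-27.9  13.4] [-34.2 -33.7 -33.1]
0.08 919 [-28.   13.3] [-34.3 -33.6 -33.1]
```

>>> arm_command(
  increments=[
    {"x": 0,"y": 0,"z": 0.006,"wx": 0,"wy": 0,"wz": 0,"fingers": 0.3},
    {"x": 0,"y": 0,"z": 0.012,"wx": 0,"wy": 0,"wz": 0,"fingers": 0.3},
    {"x": 0,"y": 0,"z": 0.016,"wx": 0,"wy": 0,"wz": 0,"fingers": 0.3},
    {"x": 0,"y": 0,"z": 0.017,"wx": 0,"wy": 0,"wz": 0,"fingers": 0.3},
    {"x": 0,"y": 0,"z": 0.017,"wx": 0,"wy": 0,"wz": 0,"fingers": 0.3},
    {"x": 0,"y": 0,"z": 0.017,"wx": 0,"wy": 0,"wz": 0,"fingers": 0.3},
  ],
)

```text
clock: 13.65
tcp_pos: [0.6245, -0.0997, 0.0474]
tcp_rot: [-180.0, -0.0, 97.7]
contact_force: [0.3, 0.5, -0.3]
finger_gap: 0.505
grip_force: 61.2
```

```bash
python3 sp.py w12
```

```text
blocks [array([616.7,   7.4,  28.1,  11.8,   7.4]), array([623.7, -91.8,  43.2,   1.9,   7.6]), array([ 635.5, -130.4,   28. ,   21.3,    7.5])]
tile n 16846 x [-39.1  35.6] y [-31.3  31.4] [-1.7 -0.4 63.5 76.3 90. ]
(-38, -28) [-30.8  31. ]
(0, 12) [-31.4  31.4]
(24, 32) [-30.3  31. ]
[ 0.62469423 -0.09970746  0.04752942] [1.79983110e+02 6.49907891e-03 9.77165395e+01] [-0.26149024 -0.11268796 -0.48459159] [ -6.70551318 -42.08851892]
spacer top z 0.07865503615967867 [ -6.8 -41.8  43.4  17.5   0.2]
0.04 409 [-27.4  14. ] [-34.5 -33.9 -33.4]
0.05 984 [-27.2  14. ] [-44.7 -33.9 -33.4]
0.06 1210 [-27.3  13.9] [-64.2 -34.  -33.4]
0.07 634 [-27.   13.9] [-34.6 -33.9 -33.4]
```

>>> arm_command(
  increments=[
    {"x": 0,"y": 0,"z": 0.001,"wx": 0,"wy": 0,"wz": 0,"fingers": 0.3},
    {"x": 0,"y": 0,"z": 0.002,"wx": 0,"wy": 0,"wz": 0,"fingers": 0.3},
    {"x": 0,"y": 0,"z": 0.0022,"wx": 0,"wy": 0,"wz": 0,"fingers": 0.3},
    {"x": 0,"y": 0,"z": 0.0022,"wx": 0,"wy": 0,"wz": 0,"fingers": 0.3},
  ],
)

```text
clock: 14.03
tcp_pos: [0.6248, -0.0998, 0.0461]
tcp_rot: [180.0, 0.0, 97.7]
contact_force: [-0.4, -0.8, 3.8]
finger_gap: 0.506
grip_force: 61.6
```

>>> arm_command(
  increments=[
    {"x": 0,"y": 0,"z": 0,"wx": 0,"wy": 0,"wz": 0,"fingers": 0.75},
    {"x": 0,"y": 0,"z": 0,"wx": 0,"wy": 0,"wz": 0,"fingers": 0.75},
    {"x": 0,"y": 0,"z": 0,"wx": 0,"wy": 0,"wz": 0,"fingers": 0.75},
    {"x": 0,"y": 0,"z": 0,"wx": 0,"wy": 0,"wz": 0,"fingers": 0.75},
    {"x": 0,"y": 0,"z": -0.01,"wx": 0,"wy": 0,"wz": 0,"fingers": 0.75},
    {"x": 0,"y": 0,"z": -0.03,"wx": 0,"wy": 0,"wz": 0,"fingers": 0.75},
    {"x": 0,"y": 0,"z": -0.07,"wx": 0,"wy": 0,"wz": 0,"fingers": 0.9},
    {"x": 0,"y": 0,"z": -0.11,"wx": 0,"wy": 0,"wz": 0,"fingers": 1},
    {"x": 0,"y": 0,"z": -0.14,"wx": 0,"wy": 0,"wz": 0,"fingers": 1},
    {"x": 0,"y": 0,"z": -0.14,"wx": 0,"wy": 0,"wz": 0,"fingers": 1},
    {"x": 0,"y": 0,"z": -0.14,"wx": 0,"wy": 0,"wz": 0,"fingers": 1},
  ],
)

```text
clock: 14.95
tcp_pos: [0.6257, -0.1, 0.1597]
tcp_rot: [179.8, 0.1, 97.7]
contact_force: [-0.6, -0.2, -0.6]
finger_gap: 0.998
grip_force: 0.0
```

```bash
python3 sp.py w13
python3 - <<'E'
from h import *
t=np.array([.6257,-.0571])+RB.T@np.array([-.0017,-.0001]); print(t)
plan(t[0],t[1],.0455,97.7)
E
```

```text
blocks [array([615.7,  16. ,  27.9,  28.4,   7.5]), array([623.8, -91.7,  43.3,   1. ,   7.4]), array([ 635.3, -130.5,   27.7,   20.5,    7.9])]
tile n 6330 x [-39.1  35.8] y [-31.3  31.6] [-1.7  0.  63.3 76.  89.9]
(-38, -28) [-30.4  31.6]
(0, 12) [-31.2  31.6]
(24, 32) [-30.5  31.6]
[ 0.62469058 -0.09971814  0.15811732] [1.79952445e+02 2.06877978e-02 9.77208092e+01] [-0.35133503 -0.13792477 -0.6837179 ] [ -6.71056342 -42.09861326]
spacer top z 0.07759324291236036 [ -6.5 -41.8  16.6  43.7  89.7]
0.04 85 [-27.6  13.8] [-64.5 -34.  -33.6]
0.05 218 [-27.   13.8] [-64.5 -34.  -33.6]
0.06 227 [-27.2  13.7] [-64.4 -34.  -33.6]
0.07 75 [-27.3  13.3] [-34.3 -34.  -33.6]
[ 0.62402873 -0.05742687]
xyz [0.0525 0.0063 0.1408] wz 0.0001 rows 2.8848483066564987 0.0029063067658328225
```

View pics/w13.png

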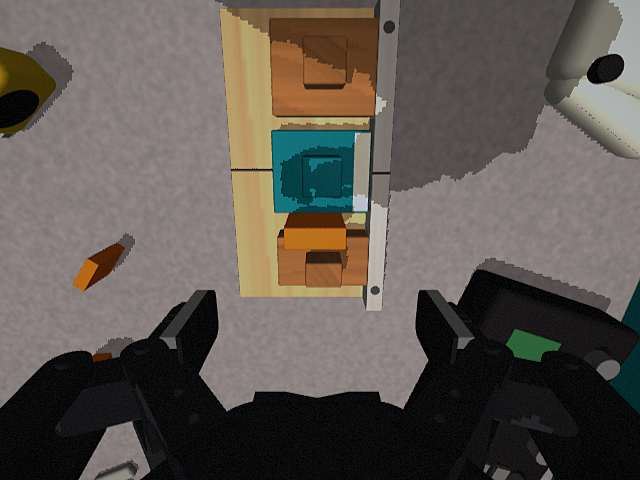

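The spacer stands upright in the wide gap at (315,232), and the teal tile is still on its line (mark at (252,170)), 1.7 mm short of the fence. Now I grip the block along board x.

>>> arm_command(
  increments=[
    {"x": 0.025,"y": 0.003,"z": 0,"wx": 0,"wy": 0,"wz": 0,"fingers": 1},
    {"x": 0.0525,"y": 0.0063,"z": 0,"wx": 0,"wy": 0,"wz": 0,"fingers": 1},
    {"x": 0.0525,"y": 0.0063,"z": 0.03,"wx": 0,"wy": 0,"wz": 0,"fingers": 1},
    {"x": 0.0525,"y": 0.0063,"z": 0.07,"wx": 0,"wy": 0,"wz": 0,"fingers": 1},
    {"x": 0.0525,"y": 0.0063,"z": 0.105,"wx": 0,"wy": 0,"wz": 0,"fingers": 1},
    {"x": 0.0525,"y": 0.0063,"z": 0.12,"wx": 0,"wy": 0,"wz": 0,"fingers": 1},
    {"x": 0.0525,"y": 0.0063,"z": 0.12,"wx": 0,"wy": 0,"wz": 0,"fingers": 1},
  ],
)

```text
clock: 15.58
tcp_pos: [0.6203, -0.0566, 0.0569]
tcp_rot: [-179.6, -0.2, 97.7]
contact_force: [0.2, -0.1, 0.4]
finger_gap: 1.001
grip_force: 0.0
```

Run:
```python
from h import *
o=get_obs(); print(o["tcp_pos"],o["tcp_rot"],RB@(o["tcp_pos"][:2]-[.6257,-.0571])*1000,o["contact_force"])
tileq(cap("wrist","w14"))
plan(.62403,-.05733,.0455,97.7)
```

```text
[ 0.62026124 -0.05656444  0.05692741] [-1.79558436e+02 -1.57867512e-01  9.77221107e+01] [-5.31796275  1.25945395] [ 0.21137911 -0.13026574  0.36895263]
blocks [array([615.6,  15.9,  28. ,  28.1,   7.6]), array([623.7, -91.7,  44. ,   2.9,   7.8])]
tile n 11842 x [-39.1  35.7] y [-31.1  31.8] [-1.8 -0.2 76.3 64.5  0. ]
(-38, -28) [-30.7  31.7]
(0, 12) [13.4 31.8]
(24, 32) [-31.   31.7]
xyz [-0.0009  0.0028  0.0171] wz 0.0001 rows 0.33223761370741345 0.0024019319995366843
```

>>> arm_command(
  increments=[
    {"x": 0,"y": 0,"z": 0.008,"wx": 0,"wy": 0,"wz": 0,"fingers": 1},
    {"x": 0,"y": 0,"z": 0.013,"wx": 0,"wy": 0,"wz": 0,"fingers": 1},
    {"x": 0,"y": 0,"z": 0.013,"wx": 0,"wy": 0,"wz": 0,"fingers": 1},
    {"x": 0,"y": 0,"z": 0.013,"wx": 0,"wy": 0,"wz": 0,"fingers": 1},
  ],
)

```text
clock: 15.97
tcp_pos: [0.6242, -0.0575, 0.0516]
tcp_rot: [180.0, 0.0, 97.7]
contact_force: [-0.2, -0.3, 1.1]
finger_gap: 1.002
grip_force: 0.0
```

Run:
```python
from h import *
o=get_obs(); print(o["tcp_pos"],o["tcp_rot"],RB@(o["tcp_pos"][:2]-[.6257,-.0571])*1000,o["contact_force"])
plan(.62403,-.05733,.0455,97.7)
```

```text
[ 0.62415434 -0.05745958  0.05164449] [1.79965379e+02 1.17543706e-02 9.77168034e+01] [-1.57990282 -0.14923936] [-0.24269383 -0.33979447  1.05430984]
xyz [ 0.0002 -0.0001  0.0077] wz 0.0001 rows 0.14741285977708282 0.0023468445345525306
```

Settled on target. I'll go down 5 mm and close.

>>> arm_command(
  increments=[
    {"x": 0.0002,"y": 0,"z": 0.005,"wx": 0,"wy": 0,"wz": 0,"fingers": 1},
    {"x": 0.0002,"y": 0,"z": 0.0065,"wx": 0,"wy": 0,"wz": 0,"fingers": 1},
    {"x": 0.0002,"y": 0,"z": 0.0065,"wx": 0,"wy": 0,"wz": 0,"fingers": 0.6},
    {"x": 0.0002,"y": 0,"z": 0.0065,"wx": 0,"wy": 0,"wz": 0,"fingers": 0.45},
    {"x": 0.0002,"y": 0,"z": 0.0065,"wx": 0,"wy": 0,"wz": 0,"fingers": 0.2},
    {"x": 0.0002,"y": 0,"z": 0.0065,"wx": 0,"wy": 0,"wz": 0,"fingers": 0},
    {"x": 0.0002,"y": 0,"z": 0.0065,"wx": 0,"wy": 0,"wz": 0,"fingers": 0},
    {"x": 0.0002,"y": 0,"z": 0.0065,"wx": 0,"wy": 0,"wz": 0,"fingers": 0},
    {"x": 0.0002,"y": 0,"z": 0.0065,"wx": 0,"wy": 0,"wz": 0,"fingers": 0},
  ],
)

```text
clock: 16.72
tcp_pos: [0.6241, -0.0573, 0.0463]
tcp_rot: [180.0, 0.0, 97.7]
contact_force: [0.3, -0.3, 4.2]
finger_gap: 0.312
grip_force: 60.5
```

```bash
python3 sp.py w15
```

```text
blocks [array([615.5,  15.9,  28.3,  27.7,   7.8]), array([627.4, -91.3,  36.4,   3. ,   7.9])]
tile n 9113 x [-38.8  36.1] y [-13.3  31.8] [-0.7  7.3 49.6 77.4 89.6]
(-38, -28) [-12.3  31.7]
(0, 12) [13.  31.8]
(24, 32) [-4.7 31.7]
[ 0.62415808 -0.0572891   0.04635205] [1.79964847e+02 1.47749002e-02 9.77198438e+01] [-0.2989669   0.06838759  4.14732832] [-1.55335084  0.01919697]
spacer top z 0.07151852850900974 [ -2.4 -33.9  35.3   2.2   0.5]
0.04 446 [-17.5  14.6] [-34.8 -34.  -33.3]
0.05 1032 [-19.4  14.5] [-34.9 -34.  -33.1]
0.06 956 [-20.2  14.3] [-34.9 -34.  -33.1]
```

>>> arm_command(
  increments=[
    {"x": 0,"y": 0.0008,"z": 0,"wx": 0,"wy": 0,"wz": 0,"fingers": 0},
    {"x": 0,"y": 0.0016,"z": 0,"wx": 0,"wy": 0,"wz": 0,"fingers": 0},
    {"x": 0,"y": 0.0024,"z": 0,"wx": 0,"wy": 0,"wz": 0,"fingers": 0},
    {"x": 0,"y": 0.0032,"z": 0,"wx": 0,"wy": 0,"wz": 0,"fingers": 0},
    {"x": 0,"y": 0.0032,"z": 0,"wx": 0,"wy": 0,"wz": 0,"fingers": 0},
    {"x": 0,"y": 0.0032,"z": 0,"wx": 0,"wy": 0,"wz": 0,"fingers": 0},
  ],
)

```text
clock: 17.27
tcp_pos: [0.6247, -0.0572, 0.0464]
tcp_rot: [-179.8, 0.0, 97.7]
contact_force: [-8.4, -1.6, 12.2]
finger_gap: 0.318
grip_force: 61.8
```

```bash
python3 sp.py w16
```

```text
blocks [array([615.6,  15.9,  28.2,  27.7,   7.6]), array([627.7, -91.2,  35.9,   2.7,   7.7])]
tile n 9106 x [-38.3  36.6] y [-13.4  31.8] [-0.6  6.9 50.2 77.3 89.9]
(-38, -28) [-13.1  31.7]
(0, 12) [13.  31.8]
(24, 32) [-3.6 31.7]
[ 0.62466831 -0.0571759   0.04638447] [-1.79824365e+02  1.61794196e-02  9.76942942e+01] [-9.40639585 -2.33197933 12.7151906 ] [-1.03255275  0.06301818]
spacer top z 0.0715441158352757 [ -0.8 -27.   22.8  33.6  77.2]
0.04 442 [-17.2  14.5] [-34.9 -34.  -33.2]
0.05 1015 [-18.9  14.5] [-34.9 -34.  -33.1]
0.06 949 [-19.6  14.6] [-34.9 -34.  -33.1]
```

>>> arm_command(
  increments=[
    {"x": 0,"y": 0.001,"z": -0.0006,"wx": 0,"wy": 0,"wz": 0,"fingers": 0},
    {"x": 0,"y": 0.002,"z": -0.0006,"wx": 0,"wy": 0,"wz": 0,"fingers": 0},
    {"x": 0,"y": 0.003,"z": -0.0006,"wx": 0,"wy": 0,"wz": 0,"fingers": 0},
    {"x": 0,"y": 0.003,"z": -0.0006,"wx": 0,"wy": 0,"wz": 0,"fingers": 0},
    {"x": 0,"y": 0.003,"z": -0.0006,"wx": 0,"wy": 0,"wz": 0,"fingers": 0},
  ],
)

```text
clock: 17.73
tcp_pos: [0.6255, -0.057, 0.0464]
tcp_rot: [-179.6, 0.0, 97.7]
contact_force: [-14.8, -2.8, 13.6]
finger_gap: 0.316
grip_force: 61.9
```

```bash
python3 sp.py w17
python3 - <<'E'
from h import *
c=dict(np.load("w17.npz")); cv2.imwrite("pics/w17c.png",cv2.resize(c["color"][100:400,220:440,::-1],None,fx=2.6,fy=2,interpolation=cv2.INTER_NEAREST)[:600])
E
```

```text
blocks [array([615.5,  16. ,  28.1,  27.6,   7.7]), array([628.1, -91. ,  34.9,   2.9,   7.7])]
tile n 9621 x [-37.5  39.8] y [-15.1  35.1] [ 0.9 10.9 58.1 78.3 89.9]
(-38, -28) [-14.3  31.8]
(0, 12) [13.2 31.8]
(24, 32) [-2.  31.8]
[ 0.62547182 -0.05701965  0.04643662] [-1.79652261e+02  1.30940770e-02  9.76862911e+01] [-14.13327732  -2.51968459  14.19817445] [-0.21536009  0.11019404]
spacer top z 0.07165648197157294 [ -1.8 -33.6  33.6   2.7   0.4]
0.04 410 [-16.4  14.5] [-34.8 -34.  -33.2]
0.05 1003 [-18.1  14.7] [-34.9 -34.  -33.1]
0.06 939 [-18.7  14.5] [-34.9 -34.  -33.1]
```

View pics/w17c.png

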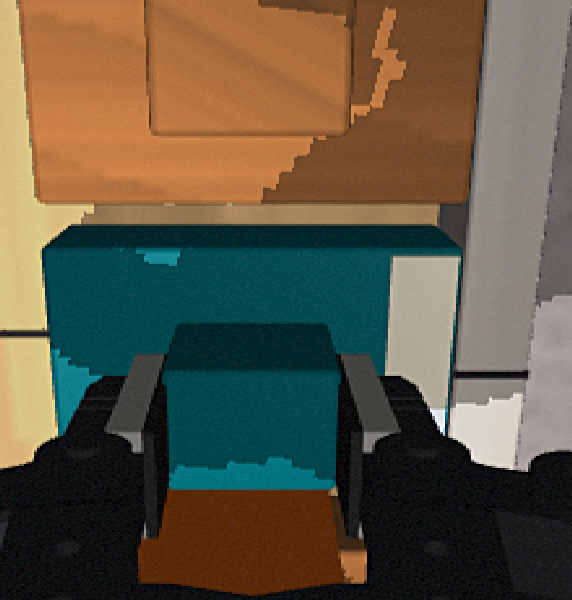

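The tile's front edge runs close along the fence at about (455,350) in the crop, the block is gripped squarely, and the spacer below is untouched. I'll measure the remaining slit along some image rows.

Run:
```python
from h import *
c=dict(np.load("w17.npz")); W=cloud(c); q=(W[...,:2]-[.6257,-.0571])@RB.T*1000
for r in (150,180,240,265,295):
    print("row",r,[(u,tuple(int(k) for k in c["color"][r,u]),round(float(q[r,u,0]),1),round(float(W[r,u,2]*1000))) for u in range(386,412,1) if q[r,u,0]>35 and q[r,u,0]<43 or abs(W[r,u,2]-.038)>.004])
```

```text
row 150 [(397, (118, 74, 40), 35.0, 38), (398, (119, 75, 40), 35.5, 38), (399, (118, 73, 40), 35.9, 38), (400, (120, 77, 41), 36.0, 40), (401, (112, 69, 34), 36.6, 39), (402, (122, 74, 40), 37.1, 38), (403, (38, 41, 43), 37.9, 37), (404, (114, 112, 108), 37.9, 39), (405, (133, 126, 120), 38.5, 38), (406, (151, 145, 139), 38.7, 39), (407, (146, 138, 134), 39.3, 38), (408, (145, 139, 134), 39.7, 38), (409, (145, 137, 132), 40.0, 39), (410, (144, 139, 130), 40.8, 38), (411, (145, 141, 134), 41.2, 38)]
row 180 [(396, (117, 76, 45), 35.1, 40), (397, (115, 72, 39), 35.9, 38), (398, (113, 72, 42), 36.5, 38), (399, (105, 69, 40), 36.6, 39), (400, (110, 67, 30), 37.2, 38), (401, (53, 57, 58), 37.8, 38), (402, (118, 113, 109), 38.0, 39), (403, (136, 131, 126), 38.8, 37), (404, (152, 144, 142), 39.0, 38), (405, (147, 141, 135), 39.3, 39), (406, (146, 141, 136), 39.7, 39), (407, (144, 137, 131), 40.3, 39), (408, (147, 139, 134), 40.8, 38), (409, (145, 139, 132), 41.0, 39), (410, (145, 138, 133), 41.6, 39), (411, (146, 139, 133), 42.0, 39)]
row 240 [(392, (180, 173, 155), 35.2, 39), (393, (182, 1
[... 950 characters left out ...]
, 126), 41.1, 38), (403, (144, 135, 132), 41.5, 38), (404, (144, 140, 131), 41.8, 39), (405, (147, 140, 136), 42.5, 38), (406, (145, 136, 131), 42.8, 39)]
row 295 [(389, (175, 170, 148), 35.4, 40), (390, (185, 176, 157), 36.2, 39), (391, (199, 184, 162), 36.5, 39), (392, (7, 72, 78), 37.2, 38), (393, (51, 42, 41), 37.9, 37), (394, (124, 117, 109), 38.0, 39), (395, (138, 133, 126), 38.5, 39), (396, (148, 142, 134), 38.9, 39), (397, (145, 137, 132), 39.5, 39), (398, (143, 136, 130), 40.4, 37), (399, (142, 136, 132), 40.4, 39), (400, (142, 137, 131), 41.3, 38), (401, (142, 135, 128), 41.6, 38), (402, (144, 137, 132), 42.1, 38), (403, (146, 137, 131), 42.4, 39), (404, (142, 137, 129), 42.9, 39)]
```

>>> arm_command(
  increments=[
    {"x": -0.0001,"y": 0.001,"z": 0,"wx": 0,"wy": 0,"wz": 0,"fingers": 0},
    {"x": -0.0001,"y": 0.002,"z": 0,"wx": 0,"wy": 0,"wz": 0,"fingers": 0},
    {"x": -0.0001,"y": 0.003,"z": 0,"wx": 0,"wy": 0,"wz": 0,"fingers": 0},
    {"x": -0.0001,"y": 0.003,"z": 0,"wx": 0,"wy": 0,"wz": 0,"fingers": 0},
    {"x": -0.0001,"y": 0.003,"z": 0,"wx": 0,"wy": 0,"wz": 0,"fingers": 0},
  ],
)

```text
clock: 18.2
tcp_pos: [0.6255, -0.057, 0.0465]
tcp_rot: [-179.4, 0.0, 97.7]
contact_force: [-23.5, -3.8, 23.1]
finger_gap: 0.309
grip_force: 63.0
```

```bash
python3 sp.py w18
python3 - <<'E'
from h import *
c=dict(np.load("w18.npz")); W=cloud(c); q=(W[...,:2]-[.6257,-.0571])@RB.T*1000
for r in (180,240,295):
    print("row",r,[(u,tuple(int(k) for k in c["color"][r,u]),round(float(q[r,u,0]),1)) for u in range(386,412,1) if q[r,u,0]>36 and q[r,u,0]<39])
c=cap("scene","s2");
E
```

```text
blocks [array([615.6,  16. ,  28.2,  27.7,   7.8]), array([628.2, -91.1,  34.7,   2.9,   8.3])]
tile n 9649 x [-37.5  39.8] y [-14.8  35.2] [ 0.8 10.9 58.1 78.4 90. ]
(-38, -28) [-14.   31.7]
(0, 12) [13.2 31.8]
(24, 32) [-1.8 31.7]
[ 0.62553932 -0.05700561  0.0464681 ] [-1.79414416e+02  1.25264990e-02  9.76674570e+01] [-23.21933542  -4.13038278  21.84539017] [-0.14658207  0.11506691]
spacer top z 0.07161157655824912 [ -1.7 -34.   33.7   2.8   0.5]
0.04 418 [-16.1  14.6] [-34.8 -34.  -33.2]
0.05 1001 [-18.   14.7] [-34.9 -34.  -33.1]
0.06 913 [-18.6  14.3] [-35.  -34.  -33.1]
row 180 [(398, (113, 72, 38), 36.2), (399, (104, 65, 33), 36.9), (400, (103, 59, 25), 37.4), (401, (58, 63, 63), 38.0), (402, (122, 118, 113), 38.1), (403, (137, 130, 126), 38.3), (404, (148, 142, 136), 38.9)]
row 240 [(394, (190, 181, 161), 36.4), (395, (193, 184, 163), 36.7), (396, (0, 40, 54), 36.9), (397, (79, 70, 64), 37.9), (398, (128, 119, 112), 38.4), (399, (149, 141, 135), 38.5), (400, (148, 142, 136), 39.0)]
row 295 [(390, (180, 174, 153), 36.1), (391, (201, 185, 164), 36.8), (392, (2, 68, 75), 37.3), (393, (54, 46, 45), 37.9), (394, (126, 117, 112), 38.2), (395, (142, 137, 130), 38.7)]
```

Run:
```python
from h import *
H=None
for n in ("w15","w17","w18"):
    c=dict(np.load(n+".npz")); W=cloud(c); H=hsv(c); q=(W[...,:2]-[.6257,-.0571])@RB.T*1000
    m=(q[...,1]>17)&(q[...,1]<30)&(np.abs(W[...,2]-.038)<.006)
    P=np.c_[q[m],W[m][:,2]*1000]; P=P[(np.abs(P[:,0])<35)]
    s=np.polyfit(P[:,0],P[:,2],1); 
    f=(q[...,1]>45)&(q[...,1]<58)&(np.abs(W[...,2]-.038)<.006)&(np.abs(q[...,0])<35); g=np.polyfit(q[f][:,0],W[f][:,2]*1000,1)
    print(n,len(P),"tile slope deg",np.degrees(np.arctan(s[0])),"z0",s[1],"full tile",f.sum(),np.degrees(np.arctan(g[0])),g[1])
```

```text
w15 3944 tile slope deg 0.3134910342277154 z0 38.64519931180939 full tile 4450 0.010278871406300372 38.61192157886401
w17 3936 tile slope deg 0.06989516541636452 z0 38.7287831515201 full tile 4474 0.019375912236309932 38.586217036115585
w18 3938 tile slope deg -0.012863328537006582 z0 38.816747476697024 full tile 4482 -0.0016269088501146476 38.600108355264965
```

The tile is flush, level, on its line and held against the fence at about 23 N.

Run:
```python
from workcell import ticket
print(ticket.hand_in())
```

```text
the job is handed in; nothing more can be done
None
```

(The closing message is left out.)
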